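Open the combination-bolted mate cabinet

TASK

Open the locked mate cabinet: with a light fingertip roll the three thumbwheels of its combination bolt until they show 4-7-2, read left to right from the front, then draw the bolt fully to the left by its stud and swing the door open by about a hand's breadth. Do not press hard on the wheels or force the bolt, leave the code showing, and do not disturb the mate things standing around.

Things in the scene. Friction and masses are not known exactly. Their poses are not given: they have to be found in the camera images.
- cabinet: low narrow birch cabinet, 200 deep (x) x 300 wide (y) x 172 mm high with the white melamine liner on its top; fixed to the counter. Origin: centre of its underside; -x is its front (door side), y its left seen from the front, z up. The mate and the saucer stand on the back half of its top.
- lock: grey steel combination bolt on the cabinet's top along the front edge: body 42 wide (x, -21 to 21), 156 long (y, -49 to 107), 29 mm high. Origin: on the liner under the centre of the middle of its three thumbwheels; axes parallel to the cabinet's. The wheels (white, black numerals 0 to 9) stand 6 mm out of slots in its top, in a row along y, 28 mm from wheel to wheel, tops nominally 35 mm above the origin, but the bushes are worn: each sits up to 1.5 mm higher or lower.
- wheel_left (a joint): the left thumbwheel, seen from the front. rad; 0 when numeral 0 faces up, 0.6283 per numeral, grows as its top is rolled away from the front (to the lock's +x); no stops, repeats every 6.283. A sprung click holds it at each numeral (about 3 N at the rim to roll it over) and snaps it to the nearer one when let go. It cannot turn while the bolt is drawn.
- wheel_left_index (a point): fixed point at (0, 28, 35) mm in the lock's frame, the nominal top of the left wheel (the real top is up to 1.5 mm higher or lower); the numeral here, between two red ticks, is the one set. Wheel 32 mm across, 16 mm wide, axle along y, 12 mm gap to the next; hard. A closed fingertip pressed lightly on top (5 to 12 N) and moved along the lock's x rolls it by friction, 10 mm per numeral.
- wheel_left_code (a point): point on the left wheel's rim at the middle of its numeral 4; turns with the wheel and lies on wheel_left_index (but for the wheel's height) when 4 is set
- wheel_mid (a joint): the middle thumbwheel, seen from the front. rad; 0 when numeral 0 faces up, 0.6283 per numeral, grows as its top is rolled away from the front (to the lock's +x); no stops, repeats every 6.283. A sprung click holds it at each numeral (about 3 N at the rim to roll it over) and snaps it to the nearer one when let go. It cannot turn while the bolt is drawn.
- wheel_mid_index (a point): fixed point at (0, 0, 35) mm in the lock's frame, the nominal top of the middle wheel (the real top is up to 1.5 mm higher or lower); the numeral here, between two red ticks, is the one set. Wheel 32 mm across, 16 mm wide, axle along y, 12 mm gap to the next; hard. A closed fingertip pressed lightly on top (5 to 12 N) and moved along the lock's x rolls it by friction, 10 mm per numeral.
- wheel_mid_code (a point): point on the middle wheel's rim at the middle of its numeral 7; turns with the wheel and lies on wheel_mid_index (but for the wheel's height) when 7 is set
- wheel_right (a joint): the right thumbwheel, seen from the front. rad; 0 when numeral 0 faces up, 0.6283 per numeral, grows as its top is rolled away from the front (to the lock's +x); no stops, repeats every 6.283. A sprung click holds it at each numeral (about 3 N at the rim to roll it over) and snaps it to the nearer one when let go. It cannot turn while the bolt is drawn.
- wheel_right_index (a point): fixed point at (0, -28, 35) mm in the lock's frame, the nominal top of the right wheel (the real top is up to 1.5 mm higher or lower); the numeral here, between two red ticks, is the one set. Wheel 32 mm across, 16 mm wide, axle along y, 12 mm gap to the next; hard. A closed fingertip pressed lightly on top (5 to 12 N) and moved along the lock's x rolls it by friction, 10 mm per numeral.
- wheel_right_code (a point): point on the right wheel's rim at the middle of its numeral 2; turns with the wheel and lies on wheel_right_index (but for the wheel's height) when 2 is set
- bolt (a joint): steel bolt, 10 mm bar along the lock's y. m; 0 locked (its right end is in the keep, a steel loop 37 mm high that a strap on the door's top edge carries just beyond the lock's right end), 0.018 fully drawn to the left (+y). Can move only about 1.5 mm until all three numbers are set; slides with about 1.5 N and stays where it is left.
- bolt_stud (a point): centre of the top of the bolt's upright brass thumb stud, 13 mm across, its top 50 mm above the liner (21 mm above the lock's body, 15 mm above the nominal wheel tops); at (0, 72, 50) mm in the lock's frame when locked, moves with the bolt. Nearest wheel face 36 mm to its right.
- door (a joint): birch swing door, 298 wide x 164 high x 16 mm thick, over the cabinet's front; hinge at its left (+y) edge. rad; 0 shut, grows as it swings out to the front (-x), up to 1.6. Held by the bolt until that is drawn; then it swings with about 4 N at the handle and stays where it is left.
- door_handle (a point): middle of the door's steel bar handle, which is level, 100 mm long along the door, 11 mm thick, its axis 35 mm out from the door's face, open above, below and behind; 22 mm below the cabinet's top and 205 mm from the hinge line
- door_hinge (a point): point on the door's upright hinge line at the height of the handle (door's front face, left edge)
- mate: grey enamel mate gourd with steel rim, 72 mm across, 75 mm high, standing on the cabinet's top. Origin: centre of its underside.
- saucer: blue ceramic saucer, 104 mm across, 16 mm high, on the cabinet's top. Origin: centre of its underside.
- yerbera: clear acrylic yerbera with twist cap, 84 mm across, 128 mm high, standing on the counter left of the cabinet. Origin: centre of its underside.
- bombilla: polished metal drinking straw, 190 mm long (x), lying on the counter right of the cabinet. Origin: under its middle.

How it is judged:
On the way, in this order (a step that is already met when the one before it is completed fails the run):
1. all three thumbwheels show the code 4-7-2 (distance between wheel_left_code and wheel_left_index below 0.0035 m and distance between wheel_mid_code and wheel_mid_index below 0.0035 m and distance between wheel_right_code and wheel_right_index below 0.0035 m), for 0.2 s.
2. the bolt is drawn fully back (value of joint bolt above 0.0155 m), for 0.2 s.
At the end, for the whole second after the job is handed in: The three wheels show 4-7-2 (each code numeral within 3.5 mm of the top point), the bolt is drawn back at least 15.5 of its 18 mm, the door stands open by at least 0.22 rad (about 65 mm at its free edge) and is at rest, and the mate, saucer, yerbera and bombilla are where they were (all of step 1 and value of joint bolt above 0.0155 m and value of joint door above 0.22 rad and velocity of joint door below 0.05 rad/s); the robot touches nothing.
It fails at once if a thumbwheel is pressed with more than 22 N (contact force between the fingers and wheel_left above 22 N or contact force between the fingers and wheel_mid above 22 N or contact force between the fingers and wheel_right above 22 N).
It fails at once if the bolt is forced with more than 30 N (contact force between the fingers and bolt above 30 N).
It fails at once if the mate, saucer, yerbera or bombilla is shifted by more than 15 mm (distance of any of mate, saucer, yerbera, bombilla from where it was at the start of the episode above 0.015 m).
It also fails if it takes over 72 s, if anything falls off the work surface, if the arm or the gripper's body presses on something with over 40 N, if the wrist force passes 120 N, or if a joint passes its speed limit or range.

ROBOT

A 6-joint arm with a two-finger parallel gripper is mounted at the origin on the work surface. World frame = base frame: x ahead of the robot, y to its left, z up, the work surface at z = 0. Lengths are in m, angles in rad, forces in N, time in s.
With the tool pointing down it reaches from about 0.375 to 0.75 m from the base axis. Payload 9 kg.
Tool frame: the origin (TCP) lies at the very end of the fingers, on their centre line; the grasp point (between the pads) lies 19 mm behind it (ctrl.grasp_offset is the distance from the TCP to the grasp point, in m); z points along the fingers, y is the line along which they close (so a half turn about z gives the same grasp; the last joint's range is limited). The gripper opens to 85 mm and grips with 20 to 120 N. Pads are 22 mm wide; open, the fingers measure 114 mm over their backs; the gripper's body (76 mm by 85 mm) begins 54 mm behind the grasp point. The pads swing forward as they close: fully open they stand 13 mm farther back than shut.
Start: joints at [-1.529, 0.104, 0.097, 1.564, 0, 1.353], TCP at [0.154, -0.58, 0.231] pointing down, gripper open.
Joint ranges: [-2.99, 2.99], [-0.84, 1.86], [-1.1, 1.16], [-1.84, 2.11], [-1.51, 1.56], [-3.14, 3.14]. Speed limits (rad/s): [2.22, 2.22, 2.57, 3.14, 3.14, 3.14].

INTERFACE

Orientations are given as [roll, pitch, yaw] about the fixed x, y, z axes, in that order (R = Rz(yaw) Ry(pitch) Rx(roll)).
In Python, from cell import ctrl gives the robot as it stands. The module is installed in compiled form; this text tells all that it offers.
- The arm moves only by the tool play_rows, never from a script. Its argument "targets" is a list of rows, each a list of 7 numbers: the finger opening in m, from 0 to 0.0854, then the shift along the tool's x, y, z in m, then the turn, a rotation vector about the tool's x, y, z in rad. A call has 1 to 12 rows; each row shifts and turns the commanded pose from where the row before left it, along the tool's axes as they then stand; what a row does not reach is not made up. A row lasts 1/10 s, in which the tool goes at most 50 mm and 8.59 degrees, less where a joint would pass 70% of its speed; a pose out of reach is approached as far as the arm can. A call with a gripper value outside its range is refused whole. The fingers move at their own pace and stop on an object; "squeeze" is the grip in N (left out, the last holds). Time passes only in rows, so rows that do not move let the fingers close. It gives the time, the measured TCP pose, the force, the opening and the grip force at its end, in the units of the state.
- ctrl.observe(): the state, without advancing time (a new reading comes with each control period).
- ctrl.capture(name): name is "side" or "top" or "wrist"; returns (picture, depth): 384x512x3 uint8, red, green, blue; 384x512 float32, m along the optical axis (not along the pixel's ray), 0 where there is no reading.
- ctrl.camera_info(name): a dict with "fx", "fy", "cx", "cy" (pixels), "view" (4x4, takes a point from world to camera coordinates). Camera axes: x right, y up, looking along -z (the intrinsics and any distortion apply to the point x, -y, -z); pixel columns grow to the right and rows downward; lengths in m; the calibration is good to about 2 mm. A picture is of the moment at which its call begins: read the wrist's pose just before it. camera_info takes no time and is no camera call; for the wrist camera it gives the pose at the moment of the call.
- ctrl.hand_in(): hands the job in; it is judged then, once.
The state is a dict: "t": time; "q": joint angles; "qd": joint speeds; "joint_efforts": joint torques, N m; "eef_pos": TCP position; "ee_rot": TCP orientation; "wrist_force": force on the tool from outside, world axes, zero at the start; "moment": the same for the moment, N m; "width": finger opening in m; "finger_force": force on a finger pad.
Only numpy, scipy, OpenCV 4.12 (cv2) and the standard library are available. Lean on these libraries where they do the work, as an engineer would, in place of code of your own. Each camera call takes 0.05 s, during which the arm holds its last target. There are 200 camera calls.

## Working session

There is one attempt and no reset: what is moved stays moved. The work goes in short steps, Python scripts to look and compute and a tool call to move; the robot and the scene stay as the last step left them, time stands still between calls to the robot, and variables do not carry over. Pictures are saved under pics/ and viewed, at most 10 in all, crops included, and the job is handed in when it is done.

Besides the shell and the picture viewer there is one more tool, called after ">>>" as name(argument=value, ...), one argument or row to a line, values as JSON. play_rows: Moves the arm, as the interface text tells. Its arguments: {"type":"object","properties":{"targets":{"type":"array"},"squeeze":{"type":"number"}},"required":["targets"]}

```bash
mkdir -p pics
python3 - <<'E'
from cell import ctrl
import cv2,numpy as np
s=ctrl.observe();print(s['t'],s['eef_pos'],s['ee_rot'],s['width'],s['wrist_force'])
ims=[]
for n in('side','top'):
    p,d=ctrl.capture(n);np.savez(f'{n}.npz',p=p,d=d);i=ctrl.camera_info(n)
    print(n,i['fx'],i['fy'],i['cx'],i['cy'],{k:v for k,v in i.items() if k not in('fx','fy','cx','cy')})
    cv2.imwrite(f'pics/{n}.png',cv2.resize(p[:,:,::-1],(768,576)))
E
```

```text
0.0 [ 0.15410348 -0.57950627  0.2305108 ] [-3.14024466e+00 -3.00456913e-04  2.59803887e-01] 0.08507107858934124 [-0.28999064  0.26132449 -0.17509224]
side 466.29981214926784 466.29981214926784 251.16277284223509 195.0072410159338 {'view': array([[-0.86278562, -0.50530043,  0.01650578,  0.55488759],
       [ 0.40023378, -0.6627119 ,  0.63295012, -0.31989181],
       [-0.30889139,  0.55270644,  0.7740166 , -1.22473762],
       [ 0.        ,  0.        ,  0.        ,  1.        ]])}
top 360.06575167148213 360.06575167148213 260.3851068950146 193.10124041824142 {'view': array([[-9.10745740e-03, -9.99911233e-01,  9.72522686e-03,
         1.98999813e-06],
       [ 9.98744408e-01, -8.61685359e-03,  4.93493323e-02,
        -6.44308983e-01],
       [-4.92611509e-02,  1.01624629e-02,  9.98734231e-01,
        -9.02339908e-01],
       [ 0.00000000e+00,  0.00000000e+00,  0.00000000e+00,
         1.00000000e+00]])}
```

View pics/top.png

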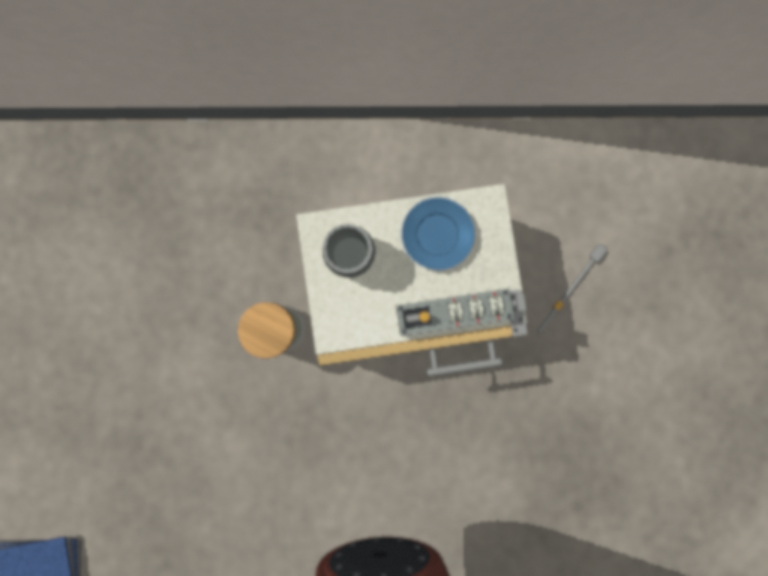

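View pics/side.png

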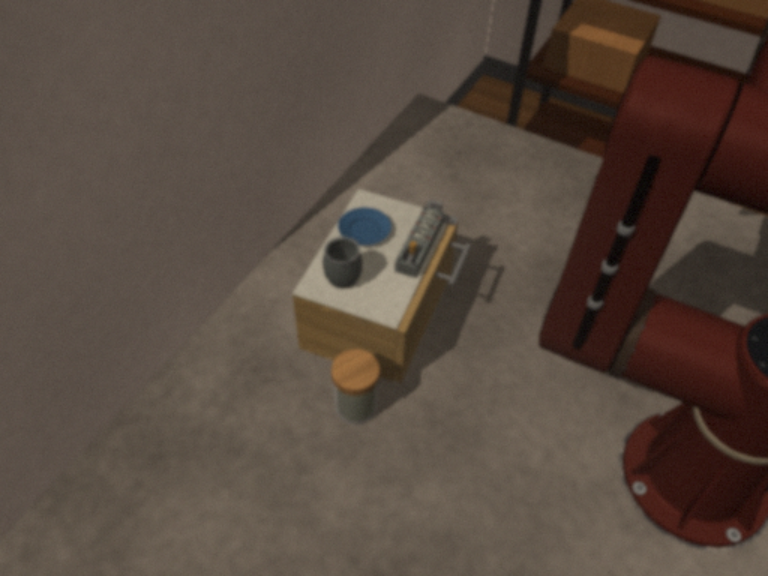

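The top view shows the lock at about (460,315), stud (425,317), wheels (456,312), (476,309), (497,306), handle (430,373)–(500,363). The side view confirms the layout: the mate and saucer are behind the lock and the yerbera is to its left.

```bash
cat > h.py <<'E'
from cell import ctrl
import numpy as np,cv2
from scipy.spatial.transform import Rotation as R
def ray(i,u,v,z):
    V=i['view'];Rm=V[:3,:3];o=-Rm.T@V[:3,3]
    d=Rm.T@np.array([(u-i['cx'])/i['fx'],-(v-i['cy'])/i['fy'],-1.])
    return o+d*(z-o[2])/d[2]
def proj(i,P):
    p=i['view'][:3,:3]@np.asarray(P)+i['view'][:3,3]
    return np.array([i['cx']+i['fx']*p[0]/-p[2], i['cy']+i['fy']*-p[1]/-p[2]])
def shift(target,rpy=None):
    s=ctrl.observe();T=R.from_euler('xyz',s['ee_rot'])
    d=T.inv().apply(np.array(target)-s['eef_pos'])
    r=None if rpy is None else (T.inv()*R.from_euler('xyz',rpy)).as_rotvec()
    return d.round(4),r
E
python3 - <<'E'
from h import *
i=ctrl.camera_info('top')
P={}
for n,(u,v,z) in dict(stud=(425,317,.222),L=(456,312,.207),M=(476.5,309,.207),Rr=(497,306,.207),h0=(430,373,.15),h1=(500,363,.15),c0=(298,214,.172),c1=(505,185,.172),mate=(348,250,.247),yer=(266,330,.128)).items():
    P[n]=ray(i,u/1.5,v/1.5,z);print(n,P[n].round(4))
for a,b in(('L','Rr'),('h0','h1'),('c0','c1')):
    d=P[a]-P[b];print(np.arctan2(-d[0],d[1]),np.linalg.norm(d))
w=ctrl.camera_info('wrist');s=ctrl.observe()
T=R.from_euler('xyz',s['ee_rot']);V=w['view'];o=-V[:3,:3].T@V[:3,3]
print('cam in tool',T.inv().apply(o-s['eef_pos']),T.inv().apply(-V[2,:3]),T.inv().apply(V[0,:3]),w['fx'])
print(shift([.44,-.045,.33],[np.pi,0,np.pi/2+.14]),shift([.44,-.045,.33],[np.pi,0,-np.pi/2+.14]))
E
```

```text
stud [ 0.5977 -0.0486  0.222 ]
L [ 0.604  -0.0915  0.207 ]
M [ 0.6078 -0.1191  0.207 ]
Rr [ 0.6116 -0.1469  0.207 ]
h0 [ 0.5169 -0.0601  0.15  ]
h1 [ 0.5302 -0.1615  0.15  ]
c0 [0.7451 0.1262 0.172 ]
c1 [ 0.7847 -0.1688  0.172 ]
mate [0.684  0.0505 0.247 ]
yer [0.5804 0.1808 0.128 ]
0.1358602830550871 0.05590732743944505
0.13073046591695725 0.10225627606189162
0.13341963644914062 0.2976530408530539
cam in tool [ 0.07762995  0.00138357 -0.14130075] [-3.04656738e-01 -4.77528689e-04  9.52462096e-01] [5.64731317e-04 9.99999608e-01 6.81998481e-04] 278.7336151533564
(array([ 0.4136, -0.4433, -0.0988]), array([-7.16687887e-04, -1.04934495e-03, -1.45100983e+00])) (array([ 0.4136, -0.4433, -0.0988]), array([-1.08426859e-03,  7.40540247e-04,  1.69058244e+00]))
```

>>> play_rows(
  targets=[
    [0, 0, 0, 0, 0, 0, -0.145],
    [0, 0, 0, 0, 0, 0, -0.145],
    [0, 0, 0, 0, 0, 0, -0.145],
    [0, 0, 0, 0, 0, 0, -0.145],
    [0, 0, 0, 0, 0, 0, -0.145],
    [0, 0, 0, 0, 0, 0, -0.145],
    [0, 0, 0, 0, 0, 0, -0.145],
    [0, 0, 0, 0, 0, 0, -0.145],
    [0, 0, 0, 0, 0, 0, -0.145],
    [0, 0, 0, 0, 0, 0, -0.14],
  ],
  squeeze=30,
)

```text
t: 1.1
eef_pos: [0.1541, -0.5797, 0.2308]
ee_rot: [3.142, -0.001, 1.711]
wrist_force: [-0.8, -0.5, 0.4]
width: -0.0003
finger_force: 0.0
```

>>> play_rows(
  targets=[
    [0, 0.021, 0.0316, -0.002, 0, 0, 0],
    [0, 0.021, 0.0316, -0.002, 0, 0, 0],
    [0, 0.021, 0.0316, -0.002, 0, 0, 0],
    [0, 0.021, 0.0316, -0.002, 0, 0, 0],
    [0, 0.021, 0.0316, -0.002, 0, 0, 0],
    [0, 0.021, 0.0316, -0.002, 0, 0, 0],
    [0, 0.021, 0.0316, -0.002, 0, 0, 0],
    [0, 0.021, 0.0316, -0.002, 0, 0, 0],
    [0, 0.021, 0.0316, -0.002, 0, 0, 0],
    [0, 0.021, 0.0316, -0.002, 0, 0, 0],
    [0, 0.021, 0.0316, -0.002, 0, 0, 0],
    [0, 0.021, 0.0316, -0.002, 0, 0, 0],
  ],
)

```text
t: 2.3
eef_pos: [0.4972, -0.2781, 0.2551]
ee_rot: [-3.141, -0.0, 1.705]
wrist_force: [0.2, -0.6, 1.1]
width: -0.0003
finger_force: 0.0
```

>>> play_rows(
  targets=[
    [0, 0.021, 0.0316, -0.002, 0, 0, 0],
    [0, 0.021, 0.0316, -0.002, 0, 0, 0],
    [0, 0.021, 0.0316, -0.002, 0, 0, 0],
    [0, 0.021, 0.0316, -0.002, 0, 0, 0],
    [0, 0, 0, 0, 0, 0, 0],
    [0, 0, 0, 0, 0, 0, 0],
  ],
)

```text
t: 2.9
eef_pos: [0.6105, -0.1786, 0.2625]
ee_rot: [-3.14, -0.0, 1.706]
wrist_force: [-0.5, 0.8, -0.5]
width: -0.0
finger_force: 0.0
```

Run:
```python
from h import *
s=ctrl.observe();print(s['t'],s['eef_pos'],s['ee_rot'],s['width'],s['wrist_force'],s['q'])
i=ctrl.camera_info('wrist');p,d=ctrl.capture('wrist')
np.savez('w1.npz',p=p,d=d,**i)
for n,P in dict(L=(.604,-.0915,.207),M=(.6078,-.1191,.207),S=(.5977,-.0486,.222)).items():print(n,proj(i,P))
cv2.imwrite('pics/w1.png',cv2.resize(p[:,:,::-1],(800,600),interpolation=cv2.INTER_CUBIC))
```

```text
2.9 [ 0.61047026 -0.17864202  0.26250538] [-3.14037881e+00 -4.97945977e-04  1.70641324e+00] -1.2800854100872766e-05 [-0.4736122   0.80101684 -0.45950674] [-4.89719866e-01  2.29678502e-01  2.92475188e-01  1.63486864e+00
 -3.06830891e-04  9.45459436e-01]
L [264.28680812  83.49038438]
M [263.9433586 126.5222081]
S [264.96283497  -0.36621065]
```

View pics/w1.png

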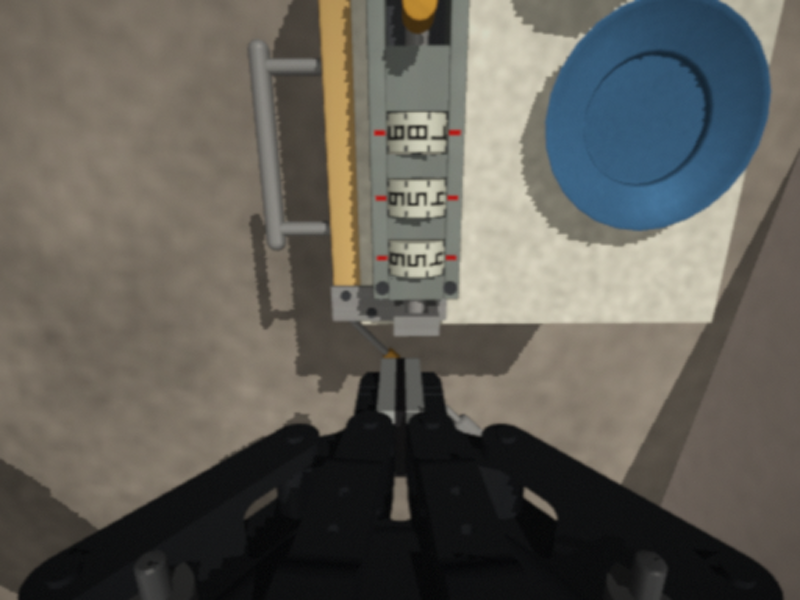

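The wrist view shows the three wheels at (417,133), (417,198) and (417,258), in the 800x600 picture. I'll zoom in on the numerals, rotated to read from the front.

Run:
```python
from h import *
p=np.load('w1.npz')['p'][:,:,::-1]
c=np.rot90(p[60:190,235:305]);cv2.imwrite('pics/w1c.png',cv2.resize(c,(780,420),interpolation=cv2.INTER_CUBIC))
z=np.load('w1.npz');i={k:z[k] for k in('fx','fy','cx','cy','view')};k=.64
for n,(u,v,h) in dict(Lf=(380,133,.201),Lb=(455,133,.201),Mf=(381,198,.201),Mb=(453,198,.201),Rf=(381,258,.201),Rb=(451,257,.201)).items():print(n,ray(i,u*k,v*k,h).round(4))
for n,(u,v,h) in dict(stud=(420,7,.222),h0=(258,45,.15),h1=(276,242,.15),keep=(416,326,.209)).items():print(n,ray(i,u*k,v*k,h).round(4))
```

```text
Lf [ 0.59   -0.0941  0.201 ]
Lb [ 0.6225 -0.0897  0.201 ]
Mf [ 0.5938 -0.1217  0.201 ]
Mb [ 0.6264 -0.1172  0.201 ]
Rf [ 0.5973 -0.1494  0.201 ]
Rb [ 0.6302 -0.1444  0.201 ]
stud [ 0.6002 -0.0506  0.222 ]
h0 [ 0.5196 -0.0581  0.15  ]
h1 [ 0.5341 -0.16    0.15  ]
keep [ 0.6181 -0.1784  0.209 ]
```

View pics/w1c.png

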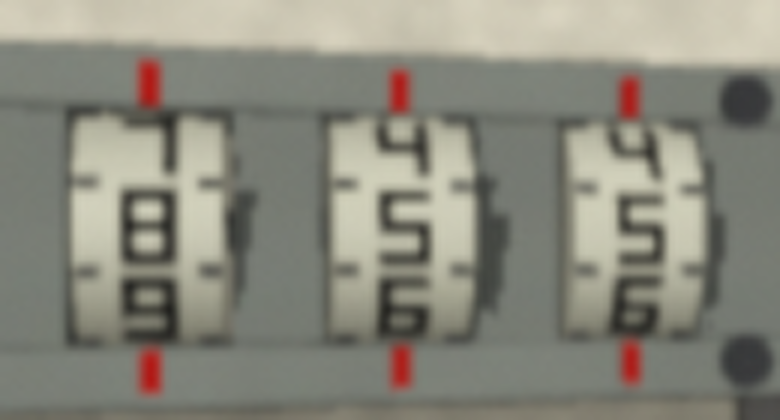

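Reading from the front, the wheels show 8-5-5, so left needs −4, middle +2 and right −3. I'll turn the tool so the 22 mm pad width lies along the rolling direction, then go over the middle wheel.

>>> play_rows(
  targets=[
    [0, 0, 0, 0, 0, 0, -0.1427],
    [0, 0, 0, 0, 0, 0, -0.1427],
    [0, 0, 0, 0, 0, 0, -0.1427],
    [0, 0, 0, 0, 0, 0, -0.1427],
    [0, 0, 0, 0, 0, 0, -0.1427],
    [0, 0, 0, 0, 0, 0, -0.1427],
    [0, 0, 0, 0, 0, 0, -0.1427],
    [0, 0, 0, 0, 0, 0, -0.1427],
    [0, 0, 0, 0, 0, 0, -0.1427],
    [0, 0, 0, 0, 0, 0, -0.1427],
    [0, 0, 0, 0, 0, 0, -0.1427],
  ],
)

```text
t: 4.05
eef_pos: [0.6094, -0.1805, 0.2634]
ee_rot: [-3.141, -0.0, -3.005]
wrist_force: [-0.2, -0.3, 0.5]
width: -0.0003
finger_force: 0.0
```

>>> play_rows(
  targets=[
    [0, 0.001, 0.0293, 0, 0, 0, 0],
    [0, 0.001, 0.0293, 0, 0, 0, 0],
    [0, 0, 0, 0.02, 0, 0, 0],
    [0, 0, 0, 0.02, 0, 0, 0],
    [0, 0, 0, 0.008, 0, 0, 0],
    [0, 0, 0, 0, 0, 0, 0],
    [0, 0, 0, 0, 0, 0, 0],
  ],
)

```text
t: 4.75
eef_pos: [0.6005, -0.1222, 0.2161]
ee_rot: [-3.141, 0.0, -3.01]
wrist_force: [0.1, -0.6, 0.1]
width: 0.0002
finger_force: 0.0
```

```bash
cat >> h.py <<'E'
M0=np.array([.6101,-.1195]);ex=np.array([np.cos(.134),np.sin(.134)]);ey=np.array([-ex[1],ex[0]])
def lk():
    s=ctrl.observe();d=s['eef_pos'][:2]-M0
    print('t',s['t'],'lock mm',(1000*np.array([d@ex,d@ey,s['eef_pos'][2]-.172])).round(2),'rot',s['ee_rot'].round(3),'F',s['wrist_force'].round(2));return s
E
python3 - <<'E'
from h import *
lk();print(ctrl.observe()['q'])
i=ctrl.camera_info('wrist');p,d=ctrl.capture('wrist')
cv2.imwrite('pics/w2.png',cv2.resize(p[:,:,::-1],(800,600),interpolation=cv2.INTER_CUBIC))
E
```

```text
t 4.75 lock mm [-9.92 -1.41 44.06] rot [-3.141  0.    -3.01 ] F [ 0.06 -0.61  0.1 ]
[-4.13856603e-01  1.39832101e-01  1.07988110e-01  1.53834342e+00
 -1.19764237e-04 -5.45814096e-01]
```

View pics/w2.png

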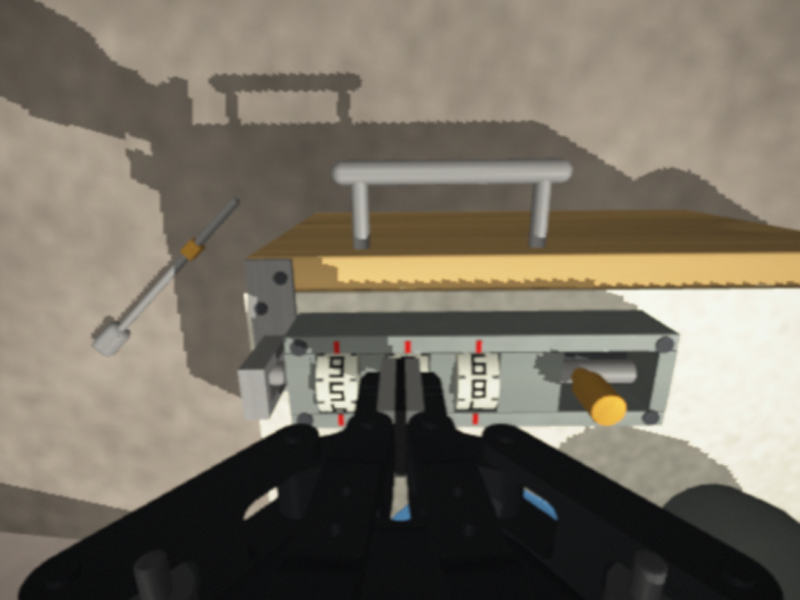

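The tip is straight above the middle wheel at (405,370), with the ticks of the left wheel (478) and right wheel (338) either side. Now I'll descend gently.

>>> play_rows(
  targets=[
    [0, 0, 0.0014, 0.005, 0, 0, 0],
    [0, 0, 0, 0.002, 0, 0, 0],
    [0, 0, 0, 0, 0, 0, 0],
    [0, 0, 0, 0, 0, 0, 0],
  ],
)

```text
t: 5.2
eef_pos: [0.6004, -0.1201, 0.2083]
ee_rot: [-3.142, -0.0, -3.009]
wrist_force: [0.6, -0.7, 0.8]
width: 0.0002
finger_force: 0.0
```

>>> play_rows(
  targets=[
    [0, 0, 0, 0.0005, 0, 0, 0],
    [0, 0, 0, 0, 0, 0, 0],
    [0, 0, 0, 0, 0, 0, 0],
  ],
)

```text
t: 5.5
eef_pos: [0.6004, -0.1202, 0.2078]
ee_rot: [-3.141, 0.0, -3.009]
wrist_force: [-0.2, -0.1, 0.9]
width: -0.0003
finger_force: 0.0
```

>>> play_rows(
  targets=[
    [0, 0, 0, 0.0005, 0, 0, 0],
    [0, 0, 0, 0, 0, 0, 0],
    [0, 0, 0, 0, 0, 0, 0],
  ],
)

```text
t: 5.8
eef_pos: [0.6004, -0.1202, 0.2074]
ee_rot: [-3.141, 0.0, -3.009]
wrist_force: [0.4, -0.5, 1.1]
width: 0.0002
finger_force: 0.4
```

```bash
python3 -c "
from h import *
lk()"
```

```text
t 5.8 lock mm [-9.68  0.64 35.37] rot [-3.141  0.    -3.009] F [ 0.45 -0.54  1.09]
```

>>> play_rows(
  targets=[
    [0, 0, 0, 0.0005, 0, 0, 0],
    [0, 0, 0, 0, 0, 0, 0],
    [0, 0, 0, 0, 0, 0, 0],
  ],
)

```text
t: 6.1
eef_pos: [0.6005, -0.1202, 0.2072]
ee_rot: [-3.141, 0.0, -3.009]
wrist_force: [-0.7, 0.3, 5.0]
width: 0.0001
finger_force: 2.4
```

>>> play_rows(
  targets=[
    [0, 0, 0, 0.0004, 0, 0, 0],
    [0, 0, 0, 0, 0, 0, 0],
    [0, 0, 0, 0, 0, 0, 0],
  ],
)

```text
t: 6.4
eef_pos: [0.6005, -0.1202, 0.2071]
ee_rot: [-3.141, 0.001, -3.009]
wrist_force: [-2.0, -0.3, 8.7]
width: 0.0002
finger_force: 3.5
```

>>> play_rows(
  targets=[
    [0, 0, 0, 0.0002, 0, 0, 0],
    [0, -0.002, 0, 0, 0, 0, 0],
    [0, -0.002, 0, 0, 0, 0, 0],
    [0, -0.002, 0, 0, 0, 0, 0],
    [0, -0.002, 0, 0, 0, 0, 0],
    [0, -0.002, 0, 0, 0, 0, 0],
    [0, 0, 0, 0, 0, 0, 0],
  ],
)

```text
t: 7.1
eef_pos: [0.6107, -0.1188, 0.2073]
ee_rot: [-3.141, 0.001, -3.008]
wrist_force: [-2.1, 2.0, 9.3]
width: 0.0001
finger_force: 4.5
```

>>> play_rows(
  targets=[
    [0, -0.002, 0, 0, 0, 0, 0],
    [0, -0.002, 0, 0, 0, 0, 0],
    [0, -0.002, 0, 0, 0, 0, 0],
    [0, -0.002, 0, 0, 0, 0, 0],
    [0, -0.002, 0, 0, 0, 0, 0],
    [0, -0.0005, 0, 0, 0, 0, 0],
    [0, 0, 0, 0, 0, 0, 0],
  ],
)

```text
t: 7.8
eef_pos: [0.621, -0.1173, 0.2068]
ee_rot: [-3.141, 0.001, -3.008]
wrist_force: [-0.7, 1.3, 5.1]
width: -0.0002
finger_force: 3.0
```

```bash
python3 -c "
from h import *
lk()"
```

```text
t 7.8 lock mm [11.07  0.68 34.8 ] rot [-3.141e+00  1.000e-03 -3.008e+00] F [-0.74  1.25  5.06]
```

>>> play_rows(
  targets=[
    [0, 0, 0, -0.006, 0, 0, 0],
    [0, 0.002, 0.0273, 0, 0, 0, 0],
    [0, 0, 0, 0, 0, 0, 0],
    [0, 0, 0, 0, 0, 0, 0],
  ],
)

```text
t: 8.2
eef_pos: [0.6151, -0.0903, 0.2121]
ee_rot: [-3.141, -0.0, -3.008]
wrist_force: [0.6, 0.0, -0.4]
width: 0.0002
finger_force: 0.0
```

```bash
cat >> h.py <<'E'
def wheels(name):
    lk();i=ctrl.camera_info('wrist');p,d=ctrl.capture('wrist')
    c=[proj(i,[*(M0+ey*y+0*ex),.207]) for y in(.028,0,-.028)]
    t=[cv2.resize(p[max(0,int(v)-28):int(v)+28,max(0,int(u)-24):int(u)+24,::-1],(255,300),interpolation=cv2.INTER_CUBIC) for u,v in c]
    cv2.imwrite(name,np.hstack(t))
E
python3 -c "
from h import *
wheels('pics/w3.png')"
```

```text
t 8.2 lock mm [ 8.82 28.23 40.11] rot [-3.141 -0.    -3.008] F [ 0.65  0.02 -0.39]
```

View pics/w3.png

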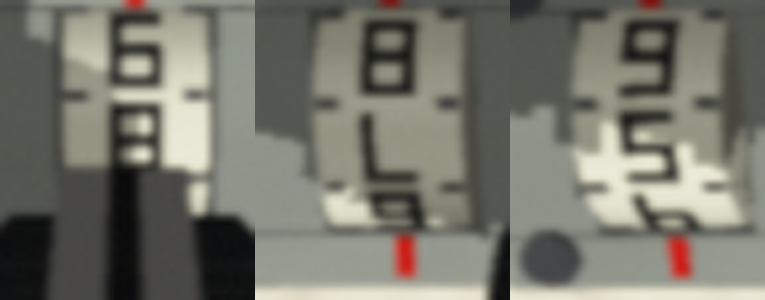

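The middle wheel now shows 7 and the right still shows 5. Next is the left wheel: descend to contact.

>>> play_rows(
  targets=[
    [0, 0, 0, 0.003, 0, 0, 0],
    [0, 0, 0, 0.0005, 0, 0, 0],
    [0, 0, 0, 0, 0, 0, 0],
    [0, 0, 0, 0, 0, 0, 0],
  ],
)

```text
t: 8.65
eef_pos: [0.6151, -0.0909, 0.2086]
ee_rot: [-3.142, -0.0, -3.009]
wrist_force: [0.3, 0.5, -0.2]
width: -0.0
finger_force: 0.0
```

>>> play_rows(
  targets=[
    [0, 0, 0, 0.0005, 0, 0, 0],
    [0, 0, 0, 0, 0, 0, 0],
    [0, 0, 0, 0.0005, 0, 0, 0],
    [0, 0, 0, 0, 0, 0, 0],
    [0, 0, 0, 0, 0, 0, 0],
  ],
)

```text
t: 9.15
eef_pos: [0.6151, -0.0906, 0.2077]
ee_rot: [-3.142, -0.0, -3.009]
wrist_force: [0.6, 0.8, -0.2]
width: -0.0001
finger_force: 0.0
```

>>> play_rows(
  targets=[
    [0, 0, 0, 0.0005, 0, 0, 0],
    [0, 0, 0, 0, 0, 0, 0],
    [0, 0, 0, 0.0005, 0, 0, 0],
    [0, 0, 0, 0, 0, 0, 0],
    [0, 0, 0, 0, 0, 0, 0],
  ],
)

```text
t: 9.65
eef_pos: [0.6151, -0.0906, 0.2067]
ee_rot: [-3.142, -0.0, -3.009]
wrist_force: [0.6, -0.3, -0.1]
width: 0.0001
finger_force: 0.0
```

>>> play_rows(
  targets=[
    [0, 0, 0, 0.0004, 0, 0, 0],
    [0, 0, 0, 0, 0, 0, 0],
    [0, 0, 0, 0, 0, 0, 0],
  ],
)

```text
t: 9.95
eef_pos: [0.6151, -0.0906, 0.2063]
ee_rot: [-3.142, 0.0, -3.009]
wrist_force: [0.1, 0.5, -0.8]
width: 0.0001
finger_force: 0.0
```

>>> play_rows(
  targets=[
    [0, 0, 0, 0.0005, 0, 0, 0],
    [0, 0, 0, 0, 0, 0, 0],
    [0, 0, 0, 0, 0, 0, 0],
  ],
)

```text
t: 10.25
eef_pos: [0.6151, -0.0907, 0.2058]
ee_rot: [-3.141, -0.0, -3.009]
wrist_force: [0.5, 0.4, -0.4]
width: 0.0003
finger_force: 0.0
```

>>> play_rows(
  targets=[
    [0, 0, 0, 0.0005, 0, 0, 0],
    [0, 0, 0, 0, 0, 0, 0],
    [0, 0, 0, 0, 0, 0, 0],
  ],
)

```text
t: 10.55
eef_pos: [0.6152, -0.0906, 0.2056]
ee_rot: [-3.141, 0.0, -3.009]
wrist_force: [-0.7, 0.4, 2.9]
width: -0.0001
finger_force: 1.5
```

>>> play_rows(
  targets=[
    [0, 0, 0, 0.0004, 0, 0, 0],
    [0, 0, 0, 0.0004, 0, 0, 0],
    [0, 0, 0, 0, 0, 0, 0],
    [0, 0.002, 0, 0, 0, 0, 0],
    [0, 0.002, 0, 0, 0, 0, 0],
    [0, 0.002, 0, 0, 0, 0, 0],
    [0, 0.002, 0, 0, 0, 0, 0],
    [0, 0.002, 0, 0, 0, 0, 0],
  ],
)

```text
t: 11.35
eef_pos: [0.6055, -0.0921, 0.2056]
ee_rot: [-3.141, 0.002, -3.009]
wrist_force: [-1.9, 0.9, 8.1]
width: 0.0
finger_force: 4.0
```

>>> play_rows(
  targets=[
    [0, 0.002, 0, 0, 0, 0, 0],
    [0, 0.002, 0, 0, 0, 0, 0],
    [0, 0.002, 0, 0, 0, 0, 0],
    [0, 0.002, 0, 0, 0, 0, 0],
    [0, 0.002, 0, 0, 0, 0, 0],
    [0, 0.0003, 0, 0, 0, 0, 0],
    [0, 0, 0, 0, 0, 0, 0],
  ],
)

```text
t: 12.05
eef_pos: [0.5951, -0.0935, 0.2051]
ee_rot: [-3.141, 0.001, -3.009]
wrist_force: [-2.5, -1.4, 6.9]
width: 0.0
finger_force: 3.3
```

```bash
python3 -c "
from h import *
lk()"
```

```text
t 12.05 lock mm [-11.43  27.73  33.08] rot [-3.141e+00  1.000e-03 -3.009e+00] F [-2.52 -1.41  6.9 ]
```

>>> play_rows(
  targets=[
    [0, 0, 0, -0.004, 0, 0, 0],
    [0, 0, 0, 0, 0, 0, 0],
    [0, -0.01, 0, 0, 0, 0, 0],
    [0, -0.0103, 0, 0, 0, 0, 0],
    [0, 0, 0, 0, 0, 0, 0],
    [0, 0, 0, 0.0025, 0, 0, 0],
    [0, 0, 0, 0, 0, 0, 0],
    [0, 0, 0, 0.0008, 0, 0, 0],
    [0, 0, 0, 0.0004, 0, 0, 0],
    [0, 0, 0, 0.0003, 0, 0, 0],
    [0, 0, 0, 0, 0, 0, 0],
  ],
)

```text
t: 13.15
eef_pos: [0.6151, -0.0907, 0.2055]
ee_rot: [-3.141, 0.001, -3.009]
wrist_force: [-1.4, 0.9, 5.9]
width: -0.0002
finger_force: 3.0
```

>>> play_rows(
  targets=[
    [0, 0.002, 0, 0, 0, 0, 0],
    [0, 0.002, 0, 0, 0, 0, 0],
    [0, 0.002, 0, 0, 0, 0, 0],
    [0, 0.002, 0, 0, 0, 0, 0],
    [0, 0.002, 0, 0, 0, 0, 0],
  ],
)

```text
t: 13.65
eef_pos: [0.6055, -0.0922, 0.2056]
ee_rot: [-3.141, 0.002, -3.009]
wrist_force: [-0.3, 0.7, 6.9]
width: -0.0001
finger_force: 3.5
```

>>> play_rows(
  targets=[
    [0, 0.002, 0, 0, 0, 0, 0],
    [0, 0.002, 0, 0, 0, 0, 0],
    [0, 0.002, 0, 0, 0, 0, 0],
    [0, 0.002, 0, 0, 0, 0, 0],
    [0, 0.002, 0, 0, 0, 0, 0],
    [0, 0.0003, 0, 0, 0, 0, 0],
    [0, 0, 0, 0, 0, 0, 0],
  ],
)

```text
t: 14.35
eef_pos: [0.5944, -0.0937, 0.2049]
ee_rot: [-3.141, -0.001, -3.009]
wrist_force: [-3.1, -1.5, 6.8]
width: 0.0002
finger_force: 3.7
```

```bash
python3 -c "
from h import *
lk()"
```

```text
t 14.35 lock mm [-12.1   27.68  32.87] rot [-3.141e+00 -1.000e-03 -3.009e+00] F [-3.08 -1.46  6.8 ]
```

>>> play_rows(
  targets=[
    [0, 0, 0, -0.008, 0, 0, 0],
    [0, 0, 0, 0, 0, 0, 0],
    [0, -0.007, -0.0187, 0, 0, 0, 0],
    [0, -0.007, -0.0185, 0, 0, 0, 0],
    [0, -0.007, -0.0185, 0, 0, 0, 0],
    [0, 0, 0, 0, 0, 0, 0],
    [0, 0, 0, 0.002, 0, 0, 0],
    [0, 0, 0, 0, 0, 0, 0],
  ],
)

```text
t: 15.15
eef_pos: [0.6228, -0.145, 0.21]
ee_rot: [3.141, -0.001, -3.008]
wrist_force: [-0.5, 0.6, -0.7]
width: 0.0001
finger_force: 0.0
```

```bash
python3 -c "
from h import *
wheels('pics/w4.png')"
```

```text
t 15.15 lock mm [  9.14 -26.92  38.01] rot [ 3.141e+00 -1.000e-03 -3.008e+00] F [-0.51  0.58 -0.7 ]
```

View pics/w4.png

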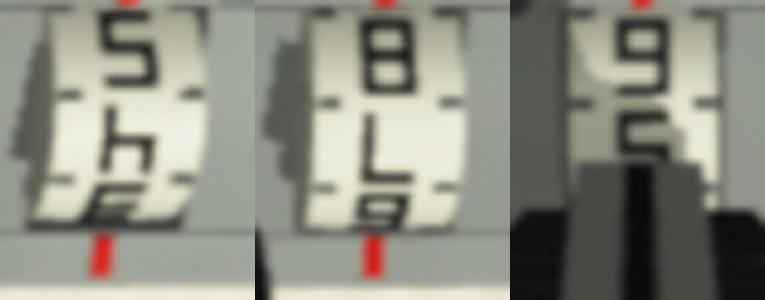

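Left shows 4 (between 5 and 3) and middle shows 7, so both are set. The right wheel still shows 5, so I'll start on it.

>>> play_rows(
  targets=[
    [0, 0, -0.001, 0.001, 0, 0, 0],
    [0, 0, 0, 0, 0, 0, 0],
    [0, 0, 0, 0.0005, 0, 0, 0],
    [0, 0, 0, 0, 0, 0, 0],
    [0, 0, 0, 0, 0, 0, 0],
  ],
)

```text
t: 15.7
eef_pos: [0.6233, -0.1467, 0.209]
ee_rot: [-3.142, -0.0, -3.009]
wrist_force: [0.4, -0.1, -0.7]
width: -0.0001
finger_force: 0.0
```

>>> play_rows(
  targets=[
    [0, 0, 0, 0.0005, 0, 0, 0],
    [0, 0, 0, 0, 0, 0, 0],
    [0, 0, 0, 0, 0, 0, 0],
  ],
)

```text
t: 16.0
eef_pos: [0.6233, -0.1468, 0.2085]
ee_rot: [-3.142, -0.0, -3.009]
wrist_force: [0.7, -0.3, 0.0]
width: -0.0004
finger_force: 0.0
```

>>> play_rows(
  targets=[
    [0, 0, 0, 0.0005, 0, 0, 0],
    [0, 0, 0, 0, 0, 0, 0],
    [0, 0, 0, 0, 0, 0, 0],
  ],
)

```text
t: 16.3
eef_pos: [0.6233, -0.1468, 0.208]
ee_rot: [-3.142, -0.0, -3.009]
wrist_force: [0.2, 0.9, 0.2]
width: -0.0002
finger_force: 0.0
```

>>> play_rows(
  targets=[
    [0, 0, 0, 0.0005, 0, 0, 0],
    [0, 0, 0, 0, 0, 0, 0],
    [0, 0, 0, 0, 0, 0, 0],
  ],
)

```text
t: 16.6
eef_pos: [0.6233, -0.1467, 0.2075]
ee_rot: [-3.142, -0.0, -3.009]
wrist_force: [0.4, 0.1, 0.3]
width: 0.0
finger_force: 0.0
```

>>> play_rows(
  targets=[
    [0, 0, 0, 0.0005, 0, 0, 0],
    [0, 0, 0, 0, 0, 0, 0],
    [0, 0, 0, 0, 0, 0, 0],
  ],
)

```text
t: 16.9
eef_pos: [0.6233, -0.1468, 0.2071]
ee_rot: [-3.141, 0.0, -3.009]
wrist_force: [-1.0, -0.1, 0.6]
width: -0.0001
finger_force: 0.1
```

>>> play_rows(
  targets=[
    [0, 0, 0, 0.0004, 0, 0, 0],
    [0, 0, 0, 0, 0, 0, 0],
    [0, 0, 0, 0, 0, 0, 0],
  ],
)

```text
t: 17.2
eef_pos: [0.6234, -0.1467, 0.2069]
ee_rot: [-3.141, 0.0, -3.009]
wrist_force: [0.2, 0.2, 2.8]
width: -0.0002
finger_force: 1.4
```

>>> play_rows(
  targets=[
    [0, 0, 0, 0.0004, 0, 0, 0],
    [0, 0, 0, 0.0003, 0, 0, 0],
    [0, 0, 0, 0, 0, 0, 0],
    [0, 0.002, 0, 0, 0, 0, 0],
    [0, 0.002, 0, 0, 0, 0, 0],
    [0, 0.002, 0, 0, 0, 0, 0],
    [0, 0.002, 0, 0, 0, 0, 0],
    [0, 0.002, 0, 0, 0, 0, 0],
  ],
)

```text
t: 18.0
eef_pos: [0.6136, -0.1482, 0.2069]
ee_rot: [-3.141, 0.001, -3.009]
wrist_force: [-1.1, 0.9, 7.4]
width: -0.0001
finger_force: 3.6
```

>>> play_rows(
  targets=[
    [0, 0.002, 0, 0, 0, 0, 0],
    [0, 0.002, 0, 0, 0, 0, 0],
    [0, 0.002, 0, 0, 0, 0, 0],
    [0, 0.002, 0, 0, 0, 0, 0],
    [0, 0.002, 0, 0, 0, 0, 0],
    [0, 0.0003, 0, 0, 0, 0, 0],
    [0, 0, 0, 0, 0, 0, 0],
  ],
)

```text
t: 18.7
eef_pos: [0.6029, -0.1497, 0.2063]
ee_rot: [-3.141, -0.0, -3.009]
wrist_force: [-4.0, -0.4, 5.8]
width: -0.0002
finger_force: 3.5
```

>>> play_rows(
  targets=[
    [0, 0, 0, -0.004, 0, 0, 0],
    [0, 0, 0, 0, 0, 0, 0],
    [0, -0.008, 0, 0, 0, 0, 0],
    [0, -0.0083, 0, 0, 0, 0, 0],
    [0, 0, 0, 0, 0, 0, 0],
    [0, 0, 0, 0.0025, 0, 0, 0],
    [0, 0, 0, 0, 0, 0, 0],
    [0, 0, 0, 0.0008, 0, 0, 0],
    [0, 0, 0, 0.0004, 0, 0, 0],
    [0, 0, 0, 0.0003, 0, 0, 0],
    [0, 0, 0, 0, 0, 0, 0],
  ],
)

```text
t: 19.8
eef_pos: [0.6195, -0.1473, 0.207]
ee_rot: [-3.141, 0.001, -3.009]
wrist_force: [-1.7, 1.5, 6.0]
width: 0.0003
finger_force: 3.2
```

>>> play_rows(
  targets=[
    [0, 0.002, 0, 0, 0, 0, 0],
    [0, 0.002, 0, 0, 0, 0, 0],
    [0, 0.002, 0, 0, 0, 0, 0],
    [0, 0.002, 0, 0, 0, 0, 0],
    [0, 0.002, 0, 0, 0, 0, 0],
    [0, 0.0003, 0, 0, 0, 0, 0],
    [0, 0, 0, 0, 0, 0, 0],
  ],
)

```text
t: 20.5
eef_pos: [0.6089, -0.149, 0.2069]
ee_rot: [-3.14, 0.001, -3.009]
wrist_force: [-2.3, -0.6, 7.1]
width: -0.0002
finger_force: 3.8
```

```bash
python3 -c "
from h import *
lk()"
```

```text
t 20.5 lock mm [ -5.1  -29.05  34.95] rot [-3.140e+00  1.000e-03 -3.009e+00] F [-2.32 -0.62  7.06]
```

>>> play_rows(
  targets=[
    [0, 0, 0, -0.012, 0, 0, 0],
    [0, 0, 0, -0.012, 0, 0, 0],
    [0, -0.002, 0.0265, 0, 0, 0, 0],
    [0, -0.002, 0.0265, 0, 0, 0, 0],
    [0, -0.001, 0.0265, 0, 0, 0, 0],
    [0, 0, 0, 0, 0, 0, 0],
    [0, 0, 0, 0, 0, 0, 0],
  ],
)

```text
t: 21.2
eef_pos: [0.6038, -0.0691, 0.2306]
ee_rot: [-3.141, 0.001, -3.008]
wrist_force: [0.2, -0.1, 0.9]
width: 0.0004
finger_force: 0.0
```

Run:
```python
from h import *
lk();p,d=ctrl.capture('wrist')
cv2.imwrite('pics/w5.png',cv2.resize(p[:,:,::-1],(800,600),interpolation=cv2.INTER_CUBIC))
```

```text
t 21.2 lock mm [ 0.45 50.84 58.64] rot [-3.141e+00  1.000e-03 -3.008e+00] F [ 0.19 -0.08  0.87]
```

View pics/w5.png

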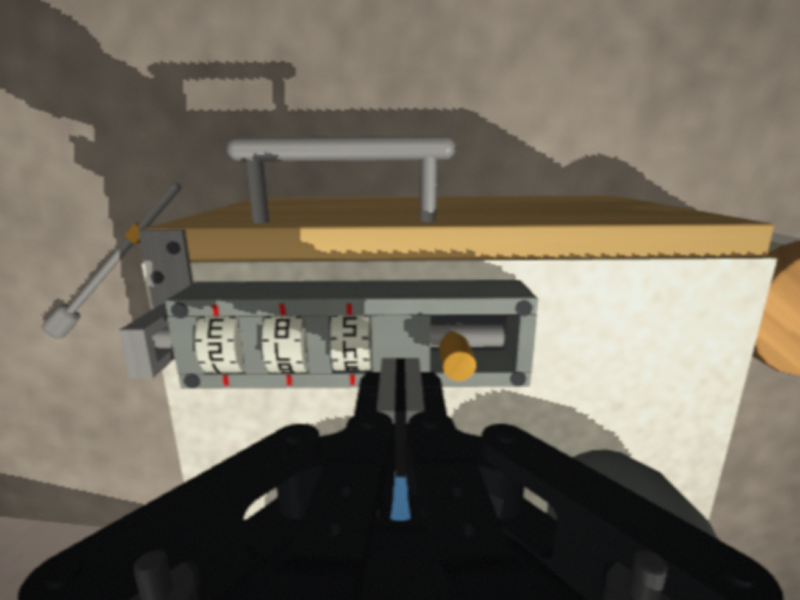

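All three are set: 4 at (350,345), 7 at (283,345) and 2 at (217,345). The stud top is at (459,357), to the left of the tip at (400,370). I'll lower beside the stud and push it left.

>>> play_rows(
  targets=[
    [0, 0, 0, 0.01, 0, 0, 0],
    [0, 0, 0, 0.01, 0, 0, 0],
    [0, 0, 0, 0, 0, 0, 0],
    [0, 0, 0.002, 0, 0, 0, 0],
    [0, 0, 0.002, 0, 0, 0, 0],
    [0, 0, 0.002, 0, 0, 0, 0],
    [0, 0, 0.002, 0, 0, 0, 0],
    [0, 0, 0, 0, 0, 0, 0],
  ],
)

```text
t: 22.05
eef_pos: [0.6026, -0.061, 0.2102]
ee_rot: [-3.141, 0.0, -3.008]
wrist_force: [0.1, -1.1, -0.1]
width: 0.0001
finger_force: 0.5
```

>>> play_rows(
  targets=[
    [0, 0, 0.001, 0, 0, 0, 0],
    [0, 0, 0.001, 0, 0, 0, 0],
    [0, 0, 0.001, 0, 0, 0, 0],
    [0, 0, 0.001, 0, 0, 0, 0],
    [0, 0, 0, 0, 0, 0, 0],
  ],
)

```text
t: 22.55
eef_pos: [0.602, -0.0571, 0.21]
ee_rot: [-3.142, 0.0, -3.009]
wrist_force: [-1.3, -0.4, 1.0]
width: 0.0005
finger_force: 0.8
```

>>> play_rows(
  targets=[
    [0, 0, 0.0015, 0, 0, 0, 0],
    [0, 0, 0.0015, 0, 0, 0, 0],
    [0, 0, 0.0015, 0, 0, 0, 0],
    [0, 0, 0.0015, 0, 0, 0, 0],
    [0, 0, 0.0015, 0, 0, 0, 0],
    [0, 0, 0.0015, 0, 0, 0, 0],
    [0, 0, 0, 0, 0, 0, 0],
    [0, 0, 0, 0, 0, 0, 0],
  ],
)

```text
t: 23.35
eef_pos: [0.6008, -0.0482, 0.2098]
ee_rot: [3.141, -0.0, -3.009]
wrist_force: [0.8, -1.4, 1.8]
width: 0.0
finger_force: 0.5
```

>>> play_rows(
  targets=[
    [0, 0, 0.001, 0, 0, 0, 0],
    [0, 0, 0.001, 0, 0, 0, 0],
    [0, 0, 0, 0, 0, 0, 0],
    [0, 0, 0, 0, 0, 0, 0],
  ],
)

```text
t: 23.75
eef_pos: [0.6007, -0.0476, 0.2099]
ee_rot: [-3.139, -0.0, -3.01]
wrist_force: [1.0, -7.7, 0.1]
width: 0.0002
finger_force: 3.5
```

```bash
python3 -c "
from h import *
lk()"
```

```text
t 23.75 lock mm [ 0.28 72.51 37.87] rot [-3.139 -0.    -3.01 ] F [ 0.97 -7.66  0.09]
```

>>> play_rows(
  targets=[
    [0, 0, -0.004, 0, 0, 0, 0],
    [0, 0, 0, 0, 0, 0, 0],
    [0, 0, 0, -0.01, 0, 0, 0],
    [0, 0, 0, -0.014, 0, 0, 0],
    [0, 0, -0.015, 0, 0, 0, 0],
    [0, 0, 0, 0, 0, 0, 0],
    [0, 0, 0, 0, 0, 0, 0],
  ],
)

```text
t: 24.45
eef_pos: [0.603, -0.0657, 0.2336]
ee_rot: [3.141, -0.0, -3.01]
wrist_force: [-0.2, -0.2, -1.0]
width: -0.0001
finger_force: 0.0
```

Run:
```python
from h import *
lk();i=ctrl.camera_info('wrist');p,d=ctrl.capture('wrist')
hsv=cv2.cvtColor(p,cv2.COLOR_RGB2HSV)
m=cv2.inRange(hsv,(12,170,150),(28,255,255))
n,l,st,c=cv2.connectedComponentsWithStats(m)
for k in range(1,n):
    if st[k,4]>40:
        P=ray(i,*c[k],.221);q=P[:2]-M0;print(st[k],c[k],(q@ex).round(4),(q@ey).round(4))
cv2.imwrite('pics/w6.png',cv2.resize(p[:,:,::-1],(800,600),interpolation=cv2.INTER_CUBIC))
```

```text
t 24.45 lock mm [ 0.16 54.23 61.64] rot [ 3.141 -0.    -3.01 ] F [-0.16 -0.17 -1.03]
[307 223  20  18 264] [316.75757576 231.45075758] -0.0017 0.09
```

View pics/w6.png

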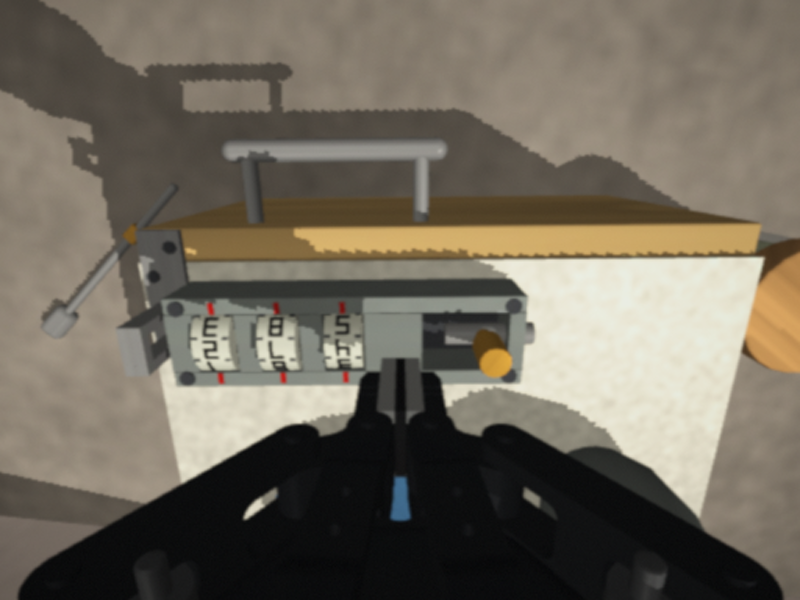

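The stud is at lock y = 90 mm, so the bolt is fully drawn: the bolt tip shows at (530,333) and the code still reads 4-7-2. The handle bar runs (232,151)–(440,149), with posts at 250 and 420. I'll work out the handle target next.

Run:
```python
from h import *
i=ctrl.camera_info('wrist');s=lk();k=.64
for u,v,z in((232,151,.15),(440,149,.15),(254,151,.15),(420,149,.15),(300,228,.166),(750,223,.166)):
    q=ray(i,u*k,v*k,z)[:2]-M0;print((q@ex).round(4),(q@ey).round(4))
```

```text
t 24.5 lock mm [ 0.08 54.57 61.48] rot [ 3.141e+00 -1.000e-03 -3.009e+00] F [-0.39 -0.76  0.3 ]
-0.0808 -0.0287
-0.0817 0.0731
-0.0808 -0.0179
-0.0817 0.0633
-0.0456 0.0056
-0.0477 0.2208
```

>>> play_rows(
  targets=[
    [0, 0.02, -0.011, 0, 0, 0, 0],
    [0, 0.02, -0.011, 0, 0, 0, 0],
    [0, 0.021, -0.0106, 0, 0, 0, 0],
    [0, 0, 0, 0, 0, 0, 0],
    [0, 0, 0, 0.015, 0, 0, 0],
    [0, 0, 0, 0.015, 0, 0, 0],
    [0, 0, 0, 0.015, 0, 0, 0],
    [0, 0, 0, 0, 0, 0, 0],
    [0, 0, 0, 0, 0, 0, 0],
  ],
)

```text
t: 25.4
eef_pos: [0.5466, -0.1052, 0.188]
ee_rot: [3.141, -0.001, -3.008]
wrist_force: [-0.4, 1.0, 0.9]
width: -0.0
finger_force: 0.0
```

```bash
python3 -c "
from h import *
lk()"
```

```text
t 25.4 lock mm [-60.99  22.69  16.01] rot [ 3.141e+00 -1.000e-03 -3.008e+00] F [-0.4   1.02  0.86]
```

>>> play_rows(
  targets=[
    [0, 0, 0, 0.01, 0, 0, 0],
    [0, 0, 0, 0.01, 0, 0, 0],
    [0, 0, 0, 0.007, 0, 0, 0],
    [0, 0, 0, 0, 0, 0, 0],
    [0, 0, 0, 0, 0, 0, 0],
  ],
)

```text
t: 25.9
eef_pos: [0.5468, -0.1056, 0.1618]
ee_rot: [3.141, -0.0, -3.009]
wrist_force: [0.6, -0.9, 0.5]
width: 0.0
finger_force: 0.0
```

>>> play_rows(
  targets=[
    [0, 0, 0, 0.01, 0, 0, 0],
    [0, 0, 0, 0.004, 0, 0, 0],
    [0, 0.002, 0, 0, 0, 0, 0],
    [0, 0.002, 0, 0, 0, 0, 0],
    [0, 0, 0, 0, 0, 0, 0],
    [0, 0, 0, 0, 0, 0, 0],
  ],
)

```text
t: 26.5
eef_pos: [0.543, -0.1062, 0.1482]
ee_rot: [-3.141, 0.0, -3.009]
wrist_force: [0.7, -0.3, 0.3]
width: 0.0001
finger_force: 0.0
```

>>> play_rows(
  targets=[
    [0, 0.002, 0, 0, 0, 0, 0],
    [0, 0.002, 0, 0, 0, 0, 0],
    [0, 0.003, 0.0003, 0, 0, 0, 0.015],
    [0, 0.003, 0.0003, 0, 0, 0, 0.015],
    [0, 0.004, 0.0004, 0, 0, 0, 0.02],
    [0, 0.004, 0.0004, 0, 0, 0, 0.02],
    [0, 0, 0, 0, 0, 0, 0],
  ],
)

```text
t: 27.2
eef_pos: [0.5244, -0.1069, 0.148]
ee_rot: [-3.141, -0.0, -3.08]
wrist_force: [1.4, 1.5, -0.1]
width: -0.0
finger_force: 0.6
```

```bash
python3 -c "
from h import *
lk()"
```

```text
t 27.2 lock mm [-83.27  23.93 -23.97] rot [-3.141 -0.    -3.08 ] F [ 1.45  1.47 -0.06]
```

Light force and moving freely, so I'll continue along the arc.

>>> play_rows(
  targets=[
    [0, 0.006, 0.0006, 0, 0, 0, 0.03],
    [0, 0.006, 0.0006, 0, 0, 0, 0.03],
    [0, 0.006, 0.0006, 0, 0, 0, 0.03],
    [0, 0.006, 0.0006, 0, 0, 0, 0.03],
    [0, 0.006, 0.0006, 0, 0, 0, 0.03],
    [0, 0.006, 0.0006, 0, 0, 0, 0.03],
    [0, 0.006, 0.0006, 0, 0, 0, 0.03],
    [0, 0.006, 0.0006, 0, 0, 0, 0.03],
    [0, 0.004, 0.0004, 0, 0, 0, 0.02],
    [0, 0.002, 0, 0, 0, 0, 0],
    [0, 0, 0, 0, 0, 0, 0],
    [0, 0, 0, 0, 0, 0, 0],
  ],
)

```text
t: 28.4
eef_pos: [0.471, -0.0987, 0.1477]
ee_rot: [-3.141, -0.001, 2.945]
wrist_force: [1.8, 0.4, 1.6]
width: 0.0004
finger_force: 0.6
```

```bash
python3 -c "
from h import *
lk()"
```

```text
t 28.4 lock mm [-135.03   39.24  -24.3 ] rot [-3.141e+00 -1.000e-03  2.945e+00] F [1.76 0.37 1.55]
```

>>> play_rows(
  targets=[
    [0, -0.003, 0, 0, 0, 0, 0],
    [0, -0.002, 0, 0, 0, 0, 0],
    [0, 0, 0, 0, 0, 0, 0],
    [0, 0, 0, -0.01, 0, 0, 0],
    [0, 0, 0, -0.02, 0, 0, 0],
    [0, 0, 0, -0.03, 0, 0, 0],
    [0, 0, 0, -0.03, 0, 0, 0],
    [0, 0, 0, -0.03, 0, 0, 0],
    [0, 0, 0, 0, 0, 0, 0],
    [0, 0, 0, 0, 0, 0, 0],
  ],
)

```text
t: 29.4
eef_pos: [0.4767, -0.0997, 0.2689]
ee_rot: [-3.141, 0.002, 2.945]
wrist_force: [-0.3, 0.5, -1.4]
width: -0.0003
finger_force: 0.0
```

Run:
```python
from h import *
lk();p,d=ctrl.capture('wrist')
cv2.imwrite('pics/w7.png',cv2.resize(p[:,:,::-1],(800,600)))
t,_=ctrl.capture('top');o=np.load('top.npz')['p']
a=cv2.resize(np.hstack([p,t])[:,:,::-1],(800,300));cv2.imwrite('pics/fin.png',a)
```

```text
t 29.4 lock mm [-129.58   37.48   96.89] rot [-3.141e+00  2.000e-03  2.945e+00] F [-0.32  0.49 -1.41]
```

View pics/fin.png

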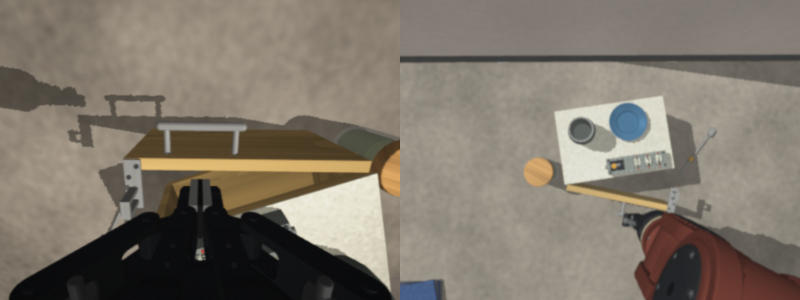

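The top view shows the door from (568,187) to (672,208), about 0.33 rad open. The mate, saucer, yerbera and bombilla haven't moved, and the arm is clear of everything.

```bash
python3 -c "
from cell import ctrl
print(ctrl.hand_in())"
```

```text
the job is handed in; nothing more can be done
None
```

I've handed the job in: the wheels are set to 4-7-2, the bolt is fully drawn, the door stands about 0.33 rad open, the mate things look undisturbed, and it took about 29.5 s; no verdict came back.

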